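# Open the starter box and reset its tripped breaker

### The job

The breaker inside the blue-green motor starter box has tripped. Turn the two turn buttons beside its sloping cover well aside, lift the cover out by its handle and lay it gently, handle up, in the middle of the green rubber mat; then push the breaker's blue toggle all the way up and leave the box open. Leave the tools and other things lying about where they are.

Things in the scene. Friction and masses are not known exactly. Their poses are not given: they have to be found in the camera images.
- starter_box: Blue-green motor starter box fixed to the bench, 204 mm wide (y), 168 deep (x), 122 high. Origin: on the bench, mid-width, 84 mm behind its 55 mm high front wall; x to its rear, y to its left, z up. Its front face slopes up 26 degrees from horizontal, 154 mm long; in the box's frame the face's outward normal is [-0.438, 0, 0.899], up-slope is [0.899, 0, 0.438]. The push buttons on top are not used.
- cover_seat (a point): Middle of the service opening, 5 mm under the face: where the middle of the cover's underside lies when it is in place. Rotation as the box (not sloped). The opening, 116 mm up-slope x 120 mm, has a 5 mm deep rebate; a black 8 mm gasket ledge carries the cover and leaves 100 x 104 mm clear, some 50 mm deep.
- cover: Loose light-grey cover, 112 mm (its x, up-slope) x 116 mm (its y) x 5 mm, 0.2 to 0.4 kg, flush in the rebate of the sloping face with 2 mm play all round; it comes out along the face's normal. Origin: middle of its underside; z points out of its outer face. A black bow handle runs along its x through the middle.
- cover_grip (a point): Middle of the handle's bar (rotation as the cover). The bar is 80 mm long along the cover's x, 12 mm wide (y), 11 mm thick, its centre 36.5 mm over the cover's underside; 26 mm free under it between its two feet, which stand at x = +-35 mm.
- left_turn (a joint): Angle of the left turn button about the face's outward normal, rad: 0 = lying across the cover's edge, positive = anticlockwise seen from outside the face, stops at +-1.65. It may be turned aside either way; it starts within 0.3 of 0; its friction needs 0.05 N m. It overlaps the cover up to about 1.1 rad; fully aside is 1.57.
- right_turn (a joint): Same for the right turn button.
- left_turn_grip (a point): On the left button's turning axis, at the top of its black thumb fin, 24 mm above the face, 76 mm beside the cover's middle. Turns with the button: z = face's outward normal, y = length of the fin and of the plate under it. Fin 40 mm long, 10 thick, 18 high (6 to 24 mm above the face); rounded steel plate under it 50 x 18 x 5 mm.
- right_turn_grip (a point): Same for the right button.
- toggle (a joint): Swing of the breaker's blue toggle, rad: 0 = down-slope (tripped), grows as it swings up-slope about the box's y axis, stop at 1.0 = all the way up. It stays where it is left; its friction is 0.045 N m, so pushing takes 2 to 6 N, less near its edge.
- toggle_tip (a point): Middle of the toggle's outer edge. The toggle, a bar 46 mm wide (box's y) and 7 mm thick on the white breaker under the cover, swings about a line 20 mm below this point, 33 mm under the face, 10 mm up-slope of the opening's middle and mid-width. Its edge stays 13 to 16 mm under the face; the breaker's front is 29 mm under it. Down-slope of the toggle about 45 mm is free.
- mat: Green rubber mat fixed to the bench, 180 mm (x) x 200 mm (y), 4 mm thick. Origin: middle of its underside.
- screwdriver: Bystander, leave it where it is: flat screwdriver with a red handle, 226 mm. Origin at the centre of its underside.
- pliers: Bystander, leave it where it is: red-handled pliers, 173 mm. Origin at the centre of its underside.
- oil_bottle: Bystander, leave it where it is: green oiler with a yellow spout, 150 mm tall. Origin at the centre of its underside.
- paste_jar: Bystander, leave it where it is: white jar with a blue lid, 70 mm tall. Origin at the centre of its underside.
- bolt: Bystander, leave it where it is: bright hex bolt, 86 mm. Origin at the centre of its underside.

How it is judged:
By the outcome, as a careful person would: the job done as asked, in the order asked, and still so for the second after the job is handed in, with the robot touching nothing.
It also fails if it takes over 67 s, if anything falls off the work surface, if the arm or the gripper's body presses on something with over 40 N, if the wrist force passes 120 N, or if a joint passes its speed limit or range.

### The arm

A 6-joint arm with a two-finger parallel gripper is mounted at the origin on a cart in front of the work surface, level with it; the furniture and walls round the work are solid. World frame = base frame: x ahead of the robot, y to its left, z up, the work surface at z = 0. Lengths are in m, angles in rad, forces in N, time in s.
With the tool pointing down it reaches from about 0.3 to 0.775 m from the base axis. Payload 14.6 kg.
Tool frame: the origin (TCP) lies at the very end of the fingers, on their centre line; the grasp point (between the pads) lies 19 mm behind it; z points along the fingers, y is the line along which they close (so a half turn about z gives the same grasp; the last joint's range is limited). The gripper opens to 94 mm and grips with 3 to 60 N. Pads are 16 mm wide; open, the fingers measure 119 mm over their backs; the gripper's body (75 mm by 177 mm) begins 78 mm behind the grasp point.
Start: joints at [-1.192, 0.3, 1.521, -0, 1.321, -0.067], TCP at [0.237, -0.496, 0.205] pointing down, gripper open.
Joint ranges: [-3.03, 3.03], [-0.79, 2.21], [0.23, 2.52], [-1.04, 4.18], [0, 3.07], [-2.55, 2.55]. Speed limits (rad/s): [2.22, 2.22, 2.57, 3.14, 3.14, 3.14].

### API

Orientations are given as [roll, pitch, yaw] about the fixed x, y, z axes, in that order (R = Rz(yaw) Ry(pitch) Rx(roll)).
In Python, from station import ctrl gives the robot as it stands. The module is installed in compiled form; this text tells all that it offers.
- The arm moves only by the tool play_rows, never from a script. Its argument "commands" is a list of rows, each a list of 7 numbers: the shift along the tool's x, y, z in m, then the turn, a rotation vector about the tool's x, y, z in degrees, then the closure, from -1 (fully open) to 1 (shut). A call has 1 to 20 rows; each row shifts and turns the commanded pose from where the row before left it, along the tool's axes as they then stand; what a row does not reach is not made up. A row lasts 1/12 s, in which the tool goes at most 41.7 mm and 7.16 degrees, less where a joint would pass 70% of its speed; a pose out of reach is approached as far as the arm can. A call is refused whole if a number of a shift passes 0.0417 or a number of a turn 7.16, either way. A call with a gripper value outside its range is refused whole. The fingers move at their own pace and stop on an object; "force" is the grip in N (left out, the last holds). Time passes only in rows, so rows that do not move let the fingers close. It gives the time, the measured TCP pose, the force, the opening and the grip force at its end, in the units of the state.
- ctrl.get_obs(): the state, without advancing time (a new reading comes with each control period).
- ctrl.camera(name): name is "side" or "top" or "wrist"; returns the picture (480x640x3 uint8, blue, green, red); there is no depth.
- ctrl.camera_model(name): a dict with "fx", "fy", "cx", "cy" (pixels), "rvec" (rotation vector, rad) and "tvec" (3), from world to camera coordinates, as OpenCV has them. Camera axes: x right, y down, z forward; pixel columns grow to the right and rows downward; lengths in m; the calibration is good to about 2 mm. A picture is of the moment at which its call begins: read the wrist's pose just before it. camera_model takes no time and is no camera call; for the wrist camera it gives the pose at the moment of the call.
- ctrl.hand_in(): hands the job in; it is judged then, once.
The state is a dict: "time_s": time; "qpos": joint angles; "joint_vel": joint speeds; "tau": joint torques, N m; "ee_pos": TCP position; "eef_rot": TCP orientation; "force": force on the tool from outside, world axes, zero at the start; "moment": the same for the moment, N m; "grip_width": finger opening in m; "grip_force": force on a finger pad.
Only numpy, scipy, OpenCV 4.12 (cv2) and the standard library are available. Lean on these libraries where they do the work, as an engineer would, in place of code of your own. Each camera call takes 0.05 s, during which the arm holds its last target. There are 200 camera calls.

## Working session

There is one attempt and no reset: what is moved stays moved. The work goes in short steps, Python scripts to look and compute and a tool call to move; the robot and the scene stay as the last step left them, time stands still between calls to the robot, and variables do not carry over. Pictures are saved under pics/ and viewed, at most 12 in all, crops included, and the job is handed in when it is done.

Besides the shell and the picture viewer there is one more tool, called after ">>>" in YAML: its name, and indented under it one key for each argument. play_rows: Moves the arm, as the interface text tells. Its arguments: {"type":"object","properties":{"commands":{"type":"array","items":{"type":"array","items":{"type":"number"}}},"force":{"type":"number"}},"required":["commands"]}

```bash
mkdir -p pics; cat > h.py <<'E'
import numpy as np, cv2
from scipy.spatial.transform import Rotation as Ro
from station import ctrl
def snap(n,f):
    m=ctrl.camera_model(n); im=ctrl.camera(n); cv2.imwrite('pics/'+f+'.png',im); return im,m
def ray(m,u,v):
    R=Ro.from_rotvec(np.ravel(m['rvec'])).as_matrix(); t=np.ravel(m['tvec'])
    d=R.T@np.array([(u-m['cx'])/m['fx'],(v-m['cy'])/m['fy'],1]); return -R.T@t,d/np.linalg.norm(d)
def onz(m,u,v,z):
    o,d=ray(m,u,v); return o+d*(z-o[2])/d[2]
def onplane(m,u,v,p,n):
    o,d=ray(m,u,v); return o+d*(np.dot(np.subtract(p,o),n)/np.dot(d,n))
def proj(m,P):
    return cv2.projectPoints(np.float64(P).reshape(-1,3),np.float64(m['rvec']),np.float64(m['tvec']),np.array([[m['fx'],0,m['cx']],[0,m['fy'],m['cy']],[0,0,1.]]),None)[0].reshape(-1,2)
E
python3 - <<'E'
from h import *
a,m=snap('top','top0'); b,k=snap('side','side0')
for x in(m,k): print(x, ray(x,320,240))
print(ctrl.get_obs())
E
```

```text
{'fx': 469.9504441809468, 'fy': 469.9504441809468, 'cx': 322.72460149947574, 'cy': 243.95658764263803, 'rvec': array([ 2.17999589, -2.14722664,  0.12329123]), 'tvec': array([0.08143846, 0.60379952, 1.46098781])} (array([0.43398553, 0.09063135, 1.51958349]), array([ 0.12098393,  0.0058855 , -0.99263702]))
{'fx': 455.3343735259009, 'fy': 455.3343735259009, 'cx': 318.13155258361877, 'cy': 247.78562911412436, 'rvec': array([ 0.41020071, -2.68374166,  1.32597503]), 'tvec': array([0.57836105, 0.13248625, 1.02957319])} (array([0.34592879, 0.87567474, 0.7249842 ]), array([ 0.22447534, -0.77152706, -0.59527877]))
{'time_s': 0.1, 'qpos': array([-1.19161711e+00,  3.00374706e-01,  1.52151751e+00,  5.36517844e-06,
        1.32070098e+00, -6.65872633e-02]), 'joint_vel': array([-0.00114049, -0.00128365, -0.0020232 ,  0.00069229,  0.00022935,
       -0.00035659]), 'tau': array([ 4.91164028e-04, -5.32642508e+01, -3.53284192e+01,  7.09400699e-02,
        2.34859425e-02, -6.32101501e-05]), 'ee_pos': array([ 0.23705002, -0.49603306,  0.2049661 ]), 'eef_rot': array([-3.14059467e+00, -7.17599645e-05,  4.45765115e-01]), 'force': array([ 0.02151556, -0.59602867,  0.31354655]), 'moment': array([-0.04100815, -0.02341928, -0.01225609]), 'grip_force': 0.0, 'grip_width': 0.09387563334723457}
```

View pics/top0.png

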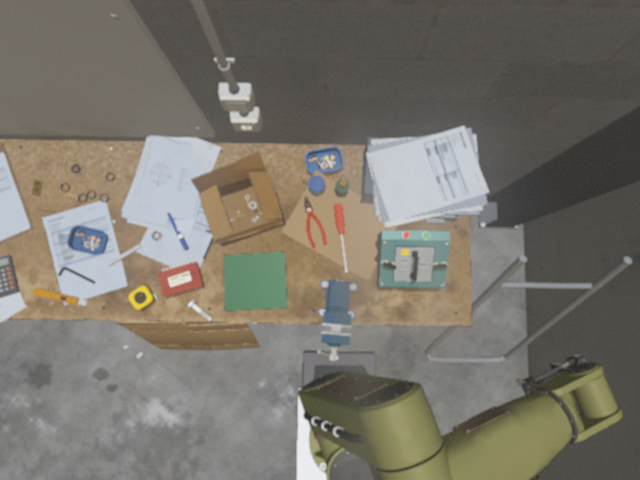

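View pics/side0.png

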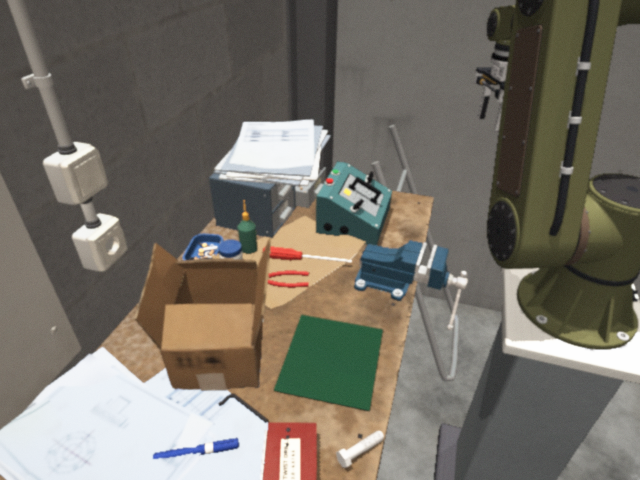

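The top view shows the box around (413,260), handle bar across it at about (415,264), and the mat at (255,281). The side view shows the box at (353,203), with the blue vise between the box and the mat, and the mat at (332,360).

```bash
python3 - <<'E'
from h import *
for f,n in(('top0','top'),('side0','side')):
    im=cv2.imread(f'pics/{f}.png'); m=ctrl.camera_model(n); hsv=cv2.cvtColor(im,cv2.COLOR_BGR2HSV)
    for nm,lo,hi,z,mn in(('mat',(68,120,30),(88,255,130),.004,800),('box',(78,60,60),(98,200,200),.122,30)):
        k=cv2.inRange(hsv,lo,hi)
        c=[x for x in cv2.findContours(k,0,2)[0] if cv2.contourArea(x)>mn]
        for x in sorted(c,key=cv2.contourArea)[-2:]:
            r=cv2.boxPoints(cv2.minAreaRect(x)); P=np.array([onz(m,*p,z) for p in r])
            print(n,nm,cv2.contourArea(x),r.round(0).tolist(),P.round(3)[:,:2].tolist(),P.mean(0).round(3),np.linalg.norm(P[1]-P[0]),np.linalg.norm(P[2]-P[1]))
m=ctrl.camera_model('top'); im=cv2.imread('pics/top0.png')
cv2.imwrite('pics/c1.png',cv2.resize(im[215:305,365:465],(800,720),interpolation=cv2.INTER_CUBIC)[:600])
print(Ro.from_euler('xyz',ctrl.get_obs()['eef_rot']).as_matrix().round(3)); w=ctrl.camera_model('wrist'); print(ray(w,w['cx'],w['cy']),ray(w,320,480)[1], w['fx'])
E
```

```text
top box 34.5 [[390.0, 283.0], [416.0, 283.0], [416.0, 285.0], [390.0, 285.0]] [[0.479, -0.111], [0.48, -0.188], [0.474, -0.188], [0.473, -0.111]] [ 0.477 -0.149  0.122] 0.07713671373736163 0.00591307262956021
side mat 6747.5 [[275.0, 392.0], [289.0, 313.0], [382.0, 330.0], [368.0, 409.0]] [[0.561, 0.416], [0.604, 0.22], [0.4, 0.207], [0.39, 0.399]] [0.488 0.31  0.004] 0.2007651043054316 0.20424792023546504
side box 2651.5 [[307.0, 228.0], [328.0, 158.0], [396.0, 179.0], [375.0, 249.0]] [[0.616, 0.059], [0.667, -0.3], [0.457, -0.238], [0.451, 0.088]] [ 0.548 -0.098  0.122] 0.3629902198662313 0.21852040452300484
[[ 0.902  0.431 -0.   ]
 [ 0.431 -0.902  0.001]
 [ 0.    -0.001 -1.   ]]
(array([ 0.30957829, -0.46314528,  0.38376253]), array([-0.24962959, -0.11867658, -0.96104159])) [-0.67977721 -0.32061416 -0.6596283 ] 374.74990652368723
```

View pics/c1.png

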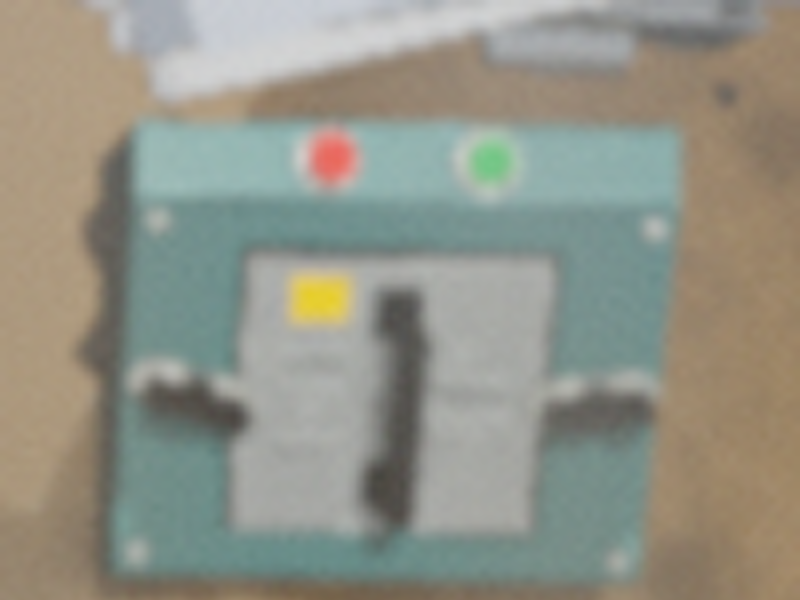

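Crop (8×, offset 365,215): rear top edge (133,125)–(680,127), front edge (108,575)–(632,580), cover grey corners (248,250), (556,256), (532,532), (230,528). The left button points slightly off and the right one is nearly across.

```bash
python3 - <<'E'
from h import *
m=ctrl.camera_model('top'); f=lambda u,v,z:onz(m,365+u/8,215+v/8,z)
A,B=f(133,125,.122),f(680,127,.122); C,D=f(108,575,.055),f(632,580,.055)
print(A,B,C,D,np.linalg.norm(A-B),np.linalg.norm(C-D))
for p,q in((A,B),(C,D)): d=p-q; print('yaw',np.degrees(np.arctan2(-d[0],d[1])))
print('fb',(A+B)/2-(C+D)/2,'centre',(A+B+C+D)/4)
# mat in top
im=cv2.imread('pics/top0.png'); print(im[281,255])
k=cv2.inRange(cv2.cvtColor(im,cv2.COLOR_BGR2HSV),(60,80,20),(85,255,140))
x=max(cv2.findContours(k,0,2)[0],key=cv2.contourArea); r=cv2.boxPoints(cv2.minAreaRect(x))
P=np.array([onz(m,*p,.004) for p in r]); print(P.round(3),P.mean(0),np.linalg.norm(P[1]-P[0]),np.linalg.norm(P[2]-P[1]))
E
```

```text
[ 0.63550893 -0.08569161  0.122     ] [ 0.63789265 -0.29110435  0.122     ] [ 0.46866351 -0.08460273  0.055     ] [ 0.46979881 -0.28801734  0.055     ] 0.20542656961814756 0.20341777607908423
yaw 0.6648597131918416
yaw 0.31977766394743423
fb [ 0.16746963 -0.00208795  0.067     ] centre [ 0.55296598 -0.18735401  0.0885    ]
[112 142 103]
[[0.4   0.278 0.004]
 [0.4   0.278 0.004]
 [0.4   0.278 0.004]
 [0.4   0.278 0.004]] [0.40022081 0.27839817 0.004     ] 0.0 0.0
```

```bash
cat >> h.py <<'E'
BO=np.array([.553,-.187,0]); YAW=np.radians(.5)
def box(): 
    RB=Ro.from_euler('z',YAW).as_matrix(); return RB,RB@[-.438,0,.899],RB@[.899,0,.438],RB[:,1]
def Rtool(kind):
    RB,n,u,y=box()
    if kind=='fin': return np.c_[y,u,-n]     # tool x=+y, closes along slope
    if kind=='bar': return np.c_[u,-y,-n]    # tool x up-slope, closes along y
def face(s,l,h):
    "point s up-slope of face lower edge, l left, h above face"
    RB,n,u,y=box(); return BO+RB@[-.084,0,.055]+s*u+l*y+h*n
def go(p,R):
    o=ctrl.get_obs(); R0=Ro.from_euler('xyz',o['eef_rot']).as_matrix()
    rv=np.degrees(Ro.from_matrix(R0.T@R).as_rotvec()); d=np.asarray(p)-o['ee_pos']
    print('t',round(o['time_s'],2),'pos',o['ee_pos'].round(4),'| turn',rv.round(2),'n',(abs(rv).max()/7.16).round(1),'| shift old',(R0.T@d*1e3).round(1),'new mm',(R.T@d*1e3).round(1),'F',o['force'].round(1),'w',round(o['grip_width'],4),round(o['grip_force'],1))
E
python3 - <<'E'
from h import *
m=ctrl.camera_model('top'); RB,n,u,y=box(); o=face(0,0,0)
for a,b in((248,250),(556,256),(532,532),(230,528)):
    P=onplane(m,365+a/8,215+b/8,o,n)-o; print('s',P@u,'l',P@y)
P=np.array([onz(m,*p,.004) for p in((224,254),(285,253),(287,308),(226,311))]); print(P.round(3),P.mean(0))
go(face(.077,0,.15),Rtool('fin'))
E
```

```text
s 0.13496612219584952 l 0.0566868332943769
s 0.13336452009830146 l -0.059328564530473304
s 0.019972267500270324 l -0.05979108769219822
s 0.020844010558472115 l 0.0569630681203285
[[0.568 0.41  0.004]
 [0.575 0.212 0.004]
 [0.398 0.202 0.004]
 [0.386 0.396 0.004]] [0.48172426 0.30490098 0.004     ]
t 0.1 pos [ 0.2371 -0.496   0.205 ] | turn [-23.16  14.68 -63.8 ] n 8.9 | shift old [ 345.4 -176.7  -18.4] new mm [306.3 222.3  87.6] F [ 0.  -0.6  0.3] w 0.0939 0.0
```

>>> play_rows:
  commands:
    - [0.0345,-0.0177,-0.002,0,0,0,-1]
    - [0.0345,-0.0177,-0.002,0,0,0,-1]
    - [0.0345,-0.0177,-0.002,0,0,0,-1]
    - [0.0345,-0.0177,-0.002,0,0,0,-1]
    - [0.0345,-0.0177,-0.002,0,0,0,-1]
    - [0.0345,-0.0177,-0.002,0,0,0,-1]
    - [0.0345,-0.0177,-0.002,0,0,0,-1]
    - [0.0345,-0.0177,-0.002,0,0,0,-1]
    - [0.0345,-0.0177,-0.002,0,0,0,-1]
    - [0.0345,-0.0177,-0.002,0,0,0,-1]
    - [0,0,0,-2.57,1.63,-7.09,-1]
    - [0,0,0,-2.57,1.63,-7.09,-1]
    - [0,0,0,-2.57,1.63,-7.09,-1]
    - [0,0,0,-2.57,1.63,-7.09,-1]
    - [0,0,0,-2.57,1.63,-7.09,-1]
    - [0,0,0,-2.57,1.63,-7.09,-1]
    - [0,0,0,-2.57,1.63,-7.09,-1]
    - [0,0,0,-2.57,1.63,-7.09,-1]
    - [0,0,0,-2.57,1.63,-7.09,-1]
    - [0,0,0,0,0,0,-1]

```text
time_s: 1.77
ee_pos: [0.4713, -0.1878, 0.2248]
eef_rot: [2.717, -0.014, 1.507]
force: [0.9, -0.3, -0.5]
grip_width: 0.0941
grip_force: 0.0
```

```bash
sed -i 's/BO=np.array.*; YAW/BO=np.array([.553,-.1885,0]); YAW/' h.py; python3 - <<'E'
from h import *
go(face(.077,0,.15),Rtool('fin'))
im,m=snap('wrist','w1'); import pickle; pickle.dump(m,open('w1.pkl','wb'))
print(proj(m,[face(.077,0,.0),face(.077,.076,.024),face(.077,-.076,.024),face(.077,0,.037),face(0,0,0)]).round(0).tolist(), ctrl.get_obs()['qpos'].round(2))
E
```

```text
t 1.77 pos [ 0.4713 -0.1878  0.2248] | turn [-1.62  1.02 -4.11] n 0.6 | shift old [-1.3  0.7  1.7] new mm [-1.4  0.5  1.7] F [ 0.9 -0.3 -0.5] w 0.0941 0.0
[[327.0, 221.0], [320.0, 134.0], [333.0, 309.0], [327.0, 232.0], [243.0, 226.0]] [-0.56 -0.03  1.9   0.26  0.91 -0.61]
```

View pics/w1.png

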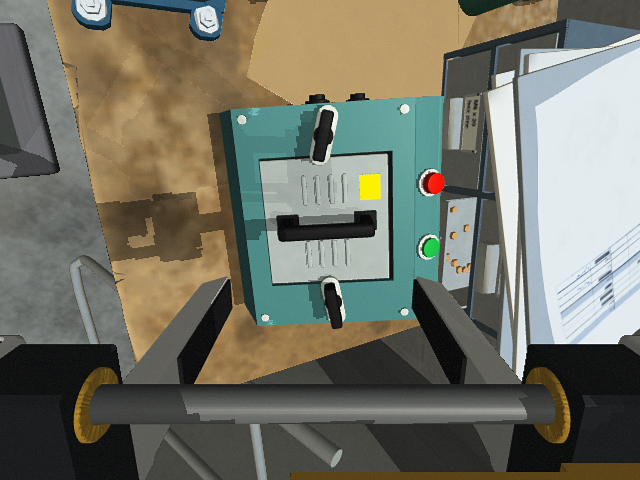

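The wrist view shows the left fin around (323,136), the right fin around (334,304), the handle bar (282–376,228), and cover corners near (261,159), (391,153), (391,280), (272,284).

```bash
python3 - <<'E'
from h import *
import pickle
m=pickle.load(open('w1.pkl','rb')); im=cv2.imread('pics/w1.png'); v=im.max(2); RB,n,u,y=box()
def sl(a,b,h):
    P=onplane(m,a,b,face(0,0,h),n)-face(0,0,h); return np.array([P@u,P@y])*1e3
for p in((261,159),(391,153),(391,280),(272,284)): print('cov',sl(*p,0).round(1))
for nm,(x0,y0,x1,y1),h in(('L',(300,105,345,165),.02),('R',(310,275,350,330),.02),('bar',(270,205,385,245),.034)):
    k=(v[y0:y1,x0:x1]<70).astype(np.uint8); c=max(cv2.findContours(k,0,2)[0],key=cv2.contourArea)+np.array([x0,y0])
    q=np.float32([sl(*p,h) for p in c[:,0]]); r=cv2.minAreaRect(q); cc=cv2.fillPoly
    d=cv2.boxPoints(r); e=max((d[1]-d[0],d[2]-d[1]),key=np.linalg.norm)
    print(nm,r,'angle of length from +u toward +y',np.degrees(np.arctan2(e[1],e[0]))%180)
E
```

```text
cov [23.5 58.6]
cov [135.3  55.9]
cov [133.3 -61.6]
cov [ 20.  -58.9]
L ((78.54365539550781, 74.55048370361328), (39.313568115234375, 15.280508041381836), 83.7901840209961) angle of length from +u toward +y 83.79019
R ((78.17317962646484, -75.00772094726562), (15.970048904418945, 45.84092330932617), 13.545531272888184) angle of length from +u toward +y 103.54553
bar ((76.8481674194336, 4.3246564865112305), (22.160053253173828, 81.0596694946289), 89.481201171875) angle of length from +u toward +y 179.4812
```

```bash
sed -i 's/BO=np.array.*/BO=np.array([.5535,-.1885,0]); YAW=0.0/' h.py; cat >> h.py <<'E'
def fin(a): return Rtool('fin')@Ro.from_euler('z',a,degrees=True).as_matrix()
E
python3 - <<'E'
from h import *
go(face(.078,.0755,.060),fin(6)); print(ctrl.get_obs()['qpos'].round(3))
E
```

```text
t 1.82 pos [ 0.4715 -0.1881  0.2252] | turn [-1.69  1.    1.7 ] n 0.2 | shift old [76.5 -1.2 90.9] new mm [74.8 -6.2 92.1] F [-0.4  0.1 -0.3] w 0.0941 0.0
[-0.563 -0.027  1.903  0.264  0.912 -0.609]
```

>>> play_rows:
  commands:
    - [0,0,0,-1.7,1.0,1.7,-1]
    - [0.0187,-0.0015,0.023,0,0,0,-1]
    - [0.0187,-0.0015,0.023,0,0,0,-1]
    - [0.0187,-0.0015,0.023,0,0,0,-1]
    - [0.0187,-0.0015,0.023,0,0,0,-1]
    - [0,0,0,0,0,0,-1]
    - [0,0,0,0,0,0,-1]

```text
time_s: 2.4
ee_pos: [0.514, -0.1116, 0.1427]
eef_rot: [2.692, -0.047, 1.478]
force: [-0.6, -0.2, 0.2]
grip_width: 0.0937
grip_force: 0.0
```

```bash
python3 - <<'E'
from h import *
go(face(.078,.0755,.009),fin(6))
im,m=snap('wrist','w2'); RB,n,u,y=box(); v=im.max(2)
print(proj(m,[face(.078,.0755,.024),face(.078,.0955,.024),face(.078,.0555,.024)]).round(0).tolist())
E
```

```text
t 2.4 pos [ 0.514  -0.1116  0.1427] | turn [-0.1  -0.1   0.03] n 0.0 | shift old [-1.5 -0.2 50.3] new mm [-1.4 -0.3 50.3] F [-0.6 -0.2  0.2] w 0.0937 0.0
[[322.0, 269.0], [318.0, 238.0], [325.0, 299.0]]
```

View pics/w2.png

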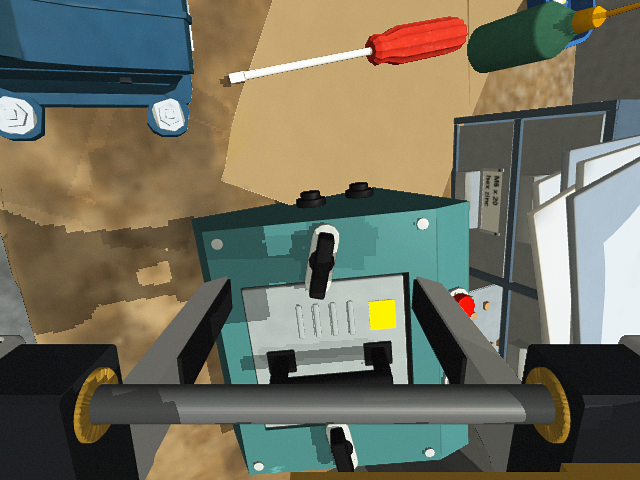

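The wrist view shows the left fin from (327,231) to (317,297), so it is centred between the fingers but lies about 15° (negative) from straight across rather than 6°. The right fin looks about +10°. I will turn 9° more, descend and grip.

>>> play_rows:
  commands:
    - [0,0,0,0,0,4.5,-1]
    - [0,0,0,0,0,4.5,-1]
    - [0,0,0.0125,0,0,0,-1]
    - [0,0,0.0125,0,0,0,-1]
    - [0,0,0.0125,0,0,0,-1]
    - [0,0,0.0125,0,0,0,-1]
    - [0,0,0,0,0,0,1]
    - [0,0,0,0,0,0,1]
    - [0,0,0,0,0,0,1]
    - [0,0,0,0,0,0,1]
    - [0,0,0,0,0,0,1]
    - [0,0,0,0,0,0,1]
    - [0,0,0,0,0,0,1]
  force: 12

```text
time_s: 3.53
ee_pos: [0.5359, -0.1127, 0.099]
eef_rot: [2.7, -0.113, 1.338]
force: [0.5, 0.9, 0.9]
grip_width: 0.0508
grip_force: 0.0
```

```bash
python3 - <<'E'
from h import *
go(face(.078,.0755,.009),fin(90))
E
```

```text
t 3.53 pos [ 0.5359 -0.1127  0.099 ] | turn [ 5.00e-02 -1.00e-01  7.52e+01] n 10.5 | shift old [-0.5 -0.9  1.4] new mm [-1.   0.3  1.4] F [0.5 0.9 0.9] w 0.0508 0.0
```

>>> play_rows:
  commands:
    - [0,0,0,0,0,0,1]
    - [0,0,0,0,0,0,1]
    - [0,0,0,0,0,0,1]
    - [0,0,0,0,0,0,1]
    - [0,0,0,0,0,0,1]
    - [0,0,0,0,0,0,1]
    - [0,0,0,0,0,0,1]
    - [0,0,0,0,0,0,1]

```text
time_s: 4.2
ee_pos: [0.5352, -0.1125, 0.0982]
eef_rot: [2.702, -0.113, 1.338]
force: [-5.7, 1.0, 3.0]
grip_width: 0.0099
grip_force: 12.0
```

>>> play_rows:
  commands:
    - [0,0,0,0,0,6.9,1]
    - [0,0,0,0,0,6.9,1]
    - [0,0,0,0,0,6.9,1]
    - [0,0,0,0,0,6.9,1]
    - [0,0,0,0,0,6.9,1]
    - [0,0,0,0,0,6.9,1]
    - [0,0,0,0,0,6.9,1]
    - [0,0,0,0,0,6.9,1]
    - [0,0,0,0,0,6.9,1]
    - [0,0,0,0,0,6.9,1]
    - [0,0,0,0,0,6.9,1]
    - [0,0,0,0,0,0,1]
    - [0,0,0,0,0,0,1]

```text
time_s: 5.28
ee_pos: [0.5351, -0.1122, 0.0981]
eef_rot: [-3.134, -0.453, -0.015]
force: [-7.4, 3.0, 3.3]
grip_width: 0.0098
grip_force: 12.0
```

```bash
python3 - <<'E'
from h import *
go(face(.078,.0755,.060),fin(90)); print(ctrl.get_obs()['qpos'].round(2),ctrl.get_obs()['moment'].round(2))
E
```

```text
t 5.28 pos [ 0.5351 -0.1122  0.0981] | turn [-0.1   0.04 -0.75] n 0.1 | shift old [  0.1   0.7 -50. ] new mm [  0.2   0.8 -50. ] F [-7.4  3.   3.3] w 0.0098 12.0
[-0.35  0.21  1.98  0.3   0.54  1.01] [0.45 1.18 0.13]
```

>>> play_rows:
  commands:
    - [0,0,0,0,0,0,0]
    - [0,0,0,0,0,0,0]
    - [0,0,0,0,0,0,0]
    - [0,0,0,0,0,0,0]
    - [0,0,-0.013,0,0,0,0]
    - [0,0,-0.013,0,0,0,0]
    - [0,0,-0.013,0,0,0,0]
    - [0,0,-0.013,0,0,0,0]
    - [0,0.038,0,0,0,0,-1]
    - [0,0.038,0,0,0,0,-1]
    - [0,0.038,0,0,0,0,-1]
    - [0,0.038,0,0,0,0,-1]
    - [0,0,0,0,0,-7.1,-1]
    - [0,0,0,0,0,-7.1,-1]
    - [0,0,0,0,0,-7.1,-1]
    - [0,0,0,0,0,-7.1,-1]
    - [0,0,0,0,0,-7.1,-1]
    - [0,0,0,0,0,-7.1,-1]
    - [0,0,0,0,0,-7.1,-1]
    - [0,0,0,0,0,-7.1,-1]

```text
time_s: 6.95
ee_pos: [0.5115, -0.2648, 0.1444]
eef_rot: [2.755, -0.246, 1.034]
force: [0.1, -0.2, -0.1]
grip_width: 0.0938
grip_force: 0.0
```

>>> play_rows:
  commands:
    - [0,0,0,0,0,-7.1,-1]
    - [0,0,0,0,0,-7.1,-1]
    - [0,0,0,0,0,-7.1,-1]
    - [0,0,0,0,0,-7.1,-1]
    - [0,0,0,0,0,-7.1,-1]
    - [0,0,0,0,0,-7.1,-1]
    - [0,0,0,0,0,0,-1]
    - [0,0,0,0,0,0,-1]

```text
time_s: 7.62
ee_pos: [0.5114, -0.2647, 0.1444]
eef_rot: [2.691, 0.064, 1.704]
force: [-0.0, -0.0, -0.4]
grip_width: 0.0941
grip_force: 0.0
```

```bash
python3 - <<'E'
from h import *
go(face(.078,-.0755,.009),fin(-10))
im,m=snap('wrist','w3'); print(ctrl.get_obs()['qpos'].round(2))
print(proj(m,[face(.078,-.0755,.024),face(.078,-.0555,.024),face(.078,-.0955,.024)]).round(0).tolist())
E
```

```text
t 7.62 pos [ 0.5114 -0.2647  0.1444] | turn [ 0.08 -0.02 -1.53] n 0.2 | shift old [ 0.5  1.2 53. ] new mm [ 0.5  1.3 53. ] F [-0.  -0.  -0.4] w 0.0941 0.0
[-0.67  0.23  1.83  0.41  0.76 -1.07]
[[325.0, 265.0], [330.0, 234.0], [320.0, 294.0]]
```

View pics/w3.png

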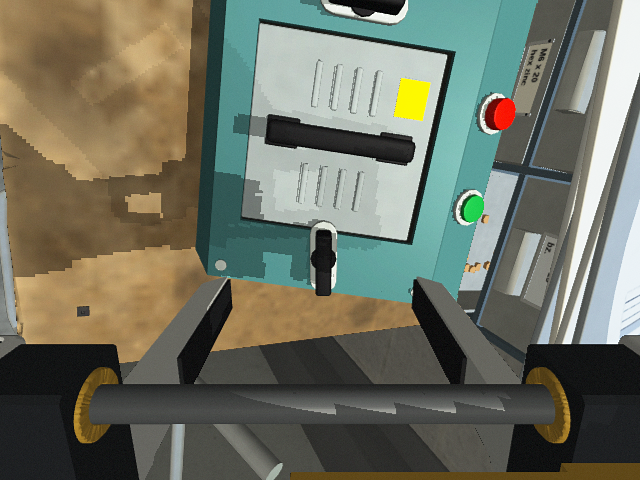

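The right fin stands vertical at (323,262), so it is aligned with the tool. The left button (364,6) now lies along the slope, clear of the cover.

>>> play_rows:
  commands:
    - [0,0,0.013,0,0,0,-1]
    - [0,0,0.013,0,0,0,0.2]
    - [0,0,0.013,0,0,0,0.2]
    - [0,0,0.0125,0,0,0,0.2]
    - [0,0,0,0,0,0,1]
    - [0,0,0,0,0,0,1]
    - [0,0,0,0,0,0,1]
    - [0,0,0,0,0,0,1]
    - [0,0,0,0,0,0,1]
    - [0,0,0,0,0,0,1]
    - [0,0,0,0,0,0,1]
    - [0,0,0,0,0,0,1]
    - [0,0,0,0,0,0,1]
    - [0,0,0,0,0,0,1]
    - [0,0,0,0,0,0,1]
    - [0,0,0,0,0,0,1]

```text
time_s: 9.0
ee_pos: [0.5348, -0.2646, 0.0987]
eef_rot: [2.69, 0.066, 1.707]
force: [7.1, 0.7, -0.1]
grip_width: 0.0097
grip_force: 12.0
```

```bash
python3 - <<'E'
from h import *
go(face(.078,-.0755,.009),fin(90))
E
```

```text
t 9.0 pos [ 0.5348 -0.2646  0.0987] | turn [ 0.13 -0.13 98.7 ] n 13.8 | shift old [0.6 0.3 1.7] new mm [ 0.2 -0.6  1.7] F [ 7.1  0.7 -0.1] w 0.0097 12.0
```

Turn by 14 × 7.1 = 99.4°, settle, and open.

>>> play_rows:
  commands:
    - [0,0,0,0,0,7.1,1]
    - [0,0,0,0,0,7.1,1]
    - [0,0,0,0,0,7.1,1]
    - [0,0,0,0,0,7.1,1]
    - [0,0,0,0,0,7.1,1]
    - [0,0,0,0,0,7.1,1]
    - [0,0,0,0,0,7.1,1]
    - [0,0,0,0,0,7.1,1]
    - [0,0,0,0,0,7.1,1]
    - [0,0,0,0,0,7.1,1]
    - [0,0,0,0,0,7.1,1]
    - [0,0,0,0,0,7.1,1]
    - [0,0,0,0,0,7.1,1]
    - [0,0,0,0,0,7.1,1]
    - [0,0,0,0,0,0,1]
    - [0,0,0,0,0,0,1]

```text
time_s: 10.33
ee_pos: [0.5343, -0.2643, 0.0985]
eef_rot: [-3.136, -0.455, -0.009]
force: [2.2, 5.0, 4.0]
grip_width: 0.0101
grip_force: 12.0
```

>>> play_rows:
  commands:
    - [0,0,0,0,0,0,0]
    - [0,0,0,0,0,0,0]
    - [0,0,0,0,0,0,0]
    - [0,0,0,0,0,0,0]
    - [0,0,-0.014,0,0,0,0]
    - [0,0,-0.014,0,0,0,0]
    - [0,0,-0.014,0,0,0,0]
    - [0,0,-0.014,0,0,0,0]
    - [0,0,-0.014,0,0,0,0]
    - [0,-0.025,0,0,0,0,-0.2]
    - [0,-0.025,0,0,0,0,-0.2]
    - [0,-0.025,0,0,0,0,-0.2]
    - [0,0,0,0,0,0,-0.2]
    - [0,0,0,0,0,0,-0.2]

```text
time_s: 11.5
ee_pos: [0.5042, -0.189, 0.1617]
eef_rot: [-3.136, -0.455, -0.011]
force: [0.8, -0.3, -0.0]
grip_width: 0.0563
grip_force: 0.0
```

```bash
python3 - <<'E'
from h import *
go(face(.077,0,.016),Rtool('bar'))
im,m=snap('wrist','w4'); print(ctrl.get_obs()['qpos'].round(2))
print(proj(m,[face(.077,0,.037),face(.117,0,.037),face(.037,0,.037)]).round(0).tolist())
E
```

```text
t 11.5 pos [ 0.5042 -0.189   0.1617] | turn [-0.05 -0.1  -0.57] n 0.1 | shift old [-1.  -0.5 64.8] new mm [-0.9 -0.5 64.8] F [ 0.8 -0.3 -0. ] w 0.0563 0.0
[-0.54  0.11  1.93  0.35  0.74  0.82]
[[318.0, 266.0], [317.0, 203.0], [319.0, 323.0]]
```

View pics/w4.png

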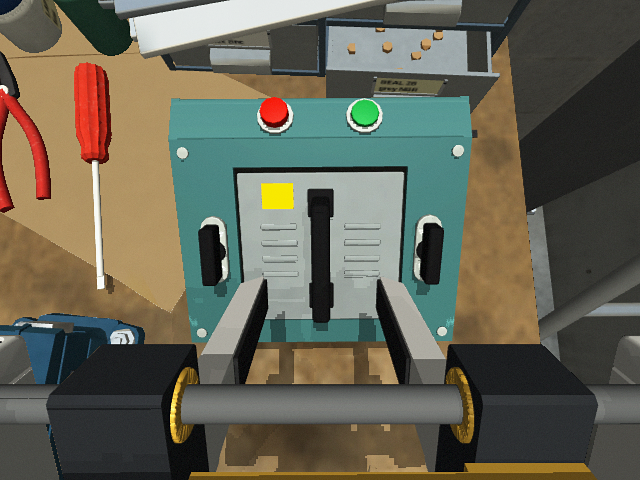

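Both buttons lie along the slope: left at (211,253), right at (430,253). The handle bar, x≈320 from y 190 to 321, is centred between the fingers. Next I descend 67 mm and grip.

>>> play_rows:
  commands:
    - [0,0,0.0135,0,0,0,-0.2]
    - [0,0,0.0135,0,0,0,-0.2]
    - [0,0,0.0135,0,0,0,-0.2]
    - [0,0,0.0135,0,0,0,-0.2]
    - [0,0,0.0135,0,0,0,-0.2]
    - [0,0,0,0,0,0,1]
    - [0,0,0,0,0,0,1]
    - [0,0,0,0,0,0,1]
    - [0,0,0,0,0,0,1]
    - [0,0,0,0,0,0,1]
    - [0,0,0,0,0,0,1]
    - [0,0,0,0,0,0,1]
    - [0,0,0,0,0,0,1]
    - [0,0,0,0,0,0,1]
    - [0,0,0,0,0,0,1]
  force: 35

```text
time_s: 12.8
ee_pos: [0.5339, -0.1895, 0.1013]
eef_rot: [-3.135, -0.455, -0.013]
force: [-1.9, 3.3, 6.8]
grip_width: 0.0119
grip_force: 35.0
```

>>> play_rows:
  commands:
    - [0,0,-0.003,0,0,0,1]
    - [0,0,-0.003,0,0,0,1]
    - [0,0,-0.003,0,0,0,1]
    - [0,0,-0.005,0,0,0,1]
    - [0,0,-0.01,0,0,0,1]
    - [0,0,0,0,0,0,1]

```text
time_s: 13.3
ee_pos: [0.5231, -0.19, 0.1242]
eef_rot: [-3.136, -0.456, -0.013]
force: [0.2, 0.3, -1.9]
grip_width: 0.0118
grip_force: 35.0
```

```bash
python3 - <<'E'
from h import *
RB,n,u,y=box(); print('grasp s,l,h',[(np.array([.5339,-.1895,.1013])-face(0,0,0))@k for k in(u,y,n)])
T=np.array([.484,.307,.25]); R=np.c_[[1,0,0],[0,-1,0],[0,0,-1]]; R=Ro.from_euler('z',4,degrees=True).as_matrix()@R
go(T,R); w=snap('wrist','w5')
o=ctrl.get_obs(); print(o['qpos'].round(2))
E
```

```text
grasp s,l,h [np.float64(0.07817500000000006), np.float64(-0.0010000000000000009), np.float64(0.013416499999999972)]
t 13.3 pos [ 0.5231 -0.19    0.1242] | turn [  0.77 -26.13  -4.61] n 3.6 | shift old [  14.4 -497.2 -130.3] new mm [  -4.3 -498.5 -125.8] F [ 0.2  0.3 -1.9] w 0.0118 35.0
[-0.52  0.2   1.92  0.37  0.65  0.81]
```

>>> play_rows:
  commands:
    - [0,0,-0.02,0,0,0,1]
    - [0,0,-0.025,0,0,0,1]
    - [0,0,-0.025,0,0,0,1]
    - [0,0,-0.025,0,0,0,1]
    - [0,0,-0.025,0,0,0,1]
    - [0,0,0,0.2,-6.5,-1.15,1]
    - [0,0,0,0.2,-6.5,-1.15,1]
    - [0,0,0,0.2,-6.5,-1.15,1]
    - [0,0,0,0.2,-6.5,-1.15,1]
    - [0,0,0,0,0,0,1]
    - [0,0,0,0,0,0,1]

```text
time_s: 14.27
ee_pos: [0.4711, -0.1894, 0.2294]
eef_rot: [-3.139, -0.001, 0.071]
force: [0.5, -0.4, -2.5]
grip_width: 0.0114
grip_force: 35.0
```

```bash
python3 - <<'E'
from h import *
T=np.array([.484,.307,.25]); R=np.c_[[1,0,0],[0,-1,0],[0,0,-1]]; R=Ro.from_euler('z',4,degrees=True).as_matrix()@R
go(T,R)
o=ctrl.get_obs(); print(o['qpos'].round(2))
E
```

```text
t 14.27 pos [ 0.4711 -0.1894  0.2294] | turn [-0.12 -0.08  0.06] n 0.0 | shift old [  48.  -494.3  -19.5] new mm [  47.5 -494.3  -20.6] F [ 0.5 -0.4 -2.5] w 0.0114 35.0
[-0.46  0.19  1.61  0.    1.35  1.04]
```

>>> play_rows:
  commands:
    - [0.0027,-0.01,-0.0012,0,0,0,1]
    - [0.0027,-0.02,-0.0012,0,0,0,1]
    - [0.0027,-0.029,-0.0012,0,0,0,1]
    - [0.0027,-0.029,-0.0012,0,0,0,1]
    - [0.0027,-0.029,-0.0012,0,0,0,1]
    - [0.0027,-0.029,-0.0012,0,0,0,1]
    - [0.0027,-0.029,-0.0012,0,0,0,1]
    - [0.0027,-0.029,-0.0012,0,0,0,1]
    - [0.0027,-0.029,-0.0012,0,0,0,1]
    - [0.0027,-0.029,-0.0012,0,0,0,1]
    - [0.0027,-0.029,-0.0012,0,0,0,1]
    - [0.0027,-0.029,-0.0012,0,0,0,1]
    - [0.0027,-0.029,-0.0012,0,0,0,1]
    - [0.0027,-0.029,-0.0012,0,0,0,1]
    - [0.0027,-0.029,-0.0012,0,0,0,1]
    - [0.0027,-0.029,-0.0012,0,0,0,1]
    - [0.0027,-0.029,-0.0012,0,0,0,1]
    - [0.0021,-0.029,0,0,0,0,1]
    - [0,0,0,0,0,0,1]
    - [0,0,0,0,0,0,1]

```text
time_s: 15.93
ee_pos: [0.4829, 0.3073, 0.2514]
eef_rot: [-3.139, -0.002, 0.071]
force: [0.7, 0.1, -3.0]
grip_width: 0.0113
grip_force: 35.0
```

```bash
python3 - <<'E'
from h import *
T=np.array([.484,.307,.25]); R=np.c_[[1,0,0],[0,-1,0],[0,0,-1]]; R=Ro.from_euler('z',4,degrees=True).as_matrix()@R
go(T,R)
im,m=snap('wrist','w5')
c=proj(m,[(T[0]+a*.09*1-b*.1*.07,T[1]+b*.1+a*.09*.07,.004) for a,b in((1,1),(1,-1),(-1,-1),(-1,1))]); print(c.round(0).tolist())
E
```

```text
t 15.93 pos [0.4829 0.3073 0.2514] | turn [-0.15 -0.1   0.09] n 0.0 | shift old [1.  0.4 1.4] new mm [1.  0.4 1.4] F [ 0.7  0.1 -3. ] w 0.0113 35.0
[[229.0, 121.0], [413.0, 122.0], [403.0, 277.0], [238.0, 277.0]]
```

View pics/w5.png

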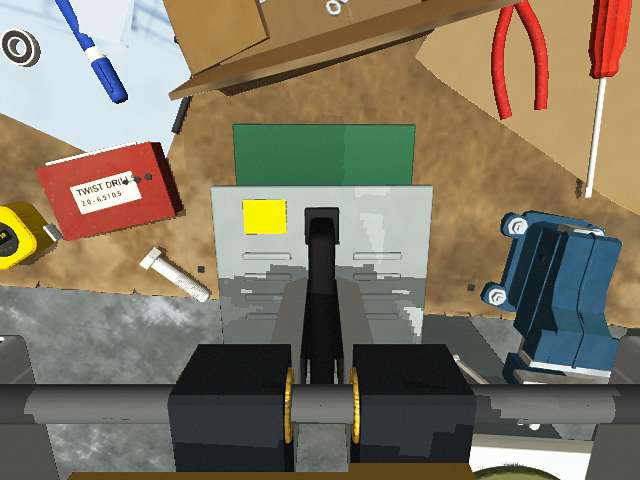

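The wrist view shows the cover held level with the handle up, and the mat's far corners at (233,124) and (415,124). That is about 3 px right and 2 px below the prediction, so I shift 3 mm right and 2 mm back, then descend.

>>> play_rows:
  commands:
    - [-0.002,0.003,0.015,0,0,0,1]
    - [0,0,0.024,0,0,0,1]
    - [0,0,0.024,0,0,0,1]
    - [0,0,0.024,0,0,0,1]
    - [0,0,0.024,0,0,0,1]
    - [0,0,0.024,0,0,0,1]
    - [0,0,0.024,0,0,0,1]
    - [0,0,0.024,0,0,0,1]
    - [0,0,0.018,0,0,0,1]
    - [0,0,0.01,0,0,0,1]
    - [0,0,0.005,0,0,0,1]
    - [0,0,0.003,0,0,0,1]
    - [0,0,0.002,0,0,0,1]
    - [0,0,0,0,0,0,1]
    - [0,0,0,0,0,0,1]

```text
time_s: 17.23
ee_pos: [0.4826, 0.3037, 0.0312]
eef_rot: [-3.14, -0.002, 0.07]
force: [0.3, -0.2, -1.7]
grip_width: 0.0113
grip_force: 35.0
```

>>> play_rows:
  commands:
    - [0,0,0.002,0,0,0,1]
    - [0,0,0.002,0,0,0,1]
    - [0,0,0.0015,0,0,0,1]
    - [0,0,0.001,0,0,0,1]
    - [0,0,0,0,0,0,1]
    - [0,0,0,0,0,0,1]

```text
time_s: 17.73
ee_pos: [0.4822, 0.3036, 0.0238]
eef_rot: [-3.14, -0.001, 0.07]
force: [-0.1, 0.1, -2.3]
grip_width: 0.0118
grip_force: 35.0
```

>>> play_rows:
  commands:
    - [0,0,0.0007,0,0,0,1]
    - [0,0,0.0007,0,0,0,1]
    - [0,0,0,0,0,0,1]
    - [0,0,0,0,0,0,1]

```text
time_s: 18.07
ee_pos: [0.4824, 0.3036, 0.0229]
eef_rot: [-3.14, -0.001, 0.07]
force: [-3.9, -1.7, 4.6]
grip_width: 0.0117
grip_force: 35.0
```

Contact. Now I release and lift.

>>> play_rows:
  commands:
    - [0,0,0,0,0,0,0]
    - [0,0,0,0,0,0,0]
    - [0,0,0,0,0,0,0]
    - [0,0,0,0,0,0,0]
    - [0,0,0,0,0,0,0]
    - [0,0,-0.01,0,0,0,0]
    - [0,0,-0.02,0,0,0,0]
    - [0,0,-0.03,0,0,0,0]
    - [0,0,-0.03,0,0,0,0]
    - [0,0,-0.04,0,0,0,0]
    - [0,0,-0.04,0,0,0,0]
    - [0,0,-0.04,0,0,0,0]
    - [0,0,0,0,0,0,0]
    - [0,0,0,0,0,0,0]

```text
time_s: 19.23
ee_pos: [0.4826, 0.3035, 0.2353]
eef_rot: [-3.138, -0.005, 0.07]
force: [0.6, -0.5, 0.1]
grip_width: 0.0471
grip_force: 0.0
```

```bash
python3 - <<'E'
from h import *
go(face(.068,0,.09),Rtool('bar'))
im,m=snap('wrist','w6')
E
```

```text
t 19.23 pos [0.4826 0.3035 0.2353] | turn [-1.11 25.66  3.89] n 3.6 | shift old [-26.2 491.7  67.8] new mm [-22.8 492.   66.4] F [ 0.6 -0.5  0.1] w 0.0471 0.0
```

View pics/w6.png

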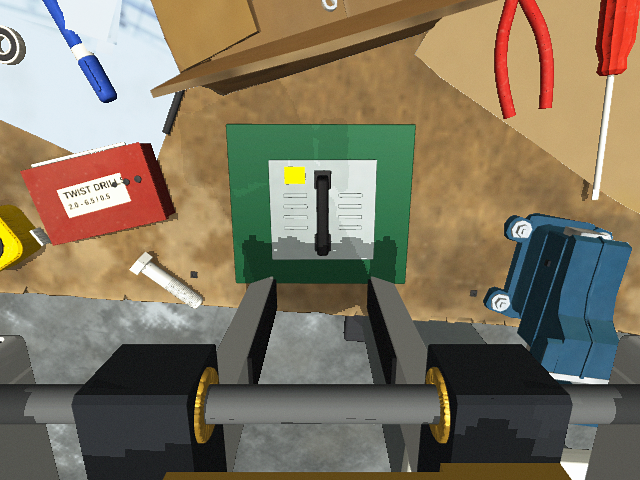

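The cover lies flat and handle up on the mat, with its edges at 269–377 × 160–260 inside the mat's 227–415 × 124–283: centred within about 3 mm. Now I go back to the box with the fingers closed.

>>> play_rows:
  commands:
    - [-0.0015,0.012,0,0,0,0,1]
    - [-0.0015,0.022,0,0,0,0,1]
    - [-0.0015,0.029,0,0,0,0,1]
    - [-0.0015,0.029,0,0,0,0,1]
    - [-0.0015,0.029,0,0,0,0,1]
    - [-0.0015,0.029,0,0,0,0,1]
    - [-0.0015,0.029,0,0,0,0,1]
    - [-0.0015,0.029,0,0,0,0,1]
    - [-0.0015,0.029,0,0,0,0,1]
    - [-0.0015,0.029,0,0,0,0,1]
    - [-0.0015,0.029,0,0,0,0,1]
    - [-0.0015,0.029,0,0,0,0,1]
    - [-0.0015,0.029,0,0,0,0,1]
    - [-0.0015,0.029,0,0,0,0,1]
    - [-0.0015,0.029,0,0,0,0,1]
    - [-0.0015,0.029,0,0,0,0,1]
    - [-0.0015,0.029,0,0,0,0,1]
    - [0,0.023,0,0,0,0,1]
    - [0,0,0,0,0,0,1]
  force: 20

```text
time_s: 20.87
ee_pos: [0.4897, -0.1928, 0.23]
eef_rot: [-3.139, 0.002, 0.067]
force: [-0.2, 0.0, -0.4]
grip_width: 0.0004
grip_force: 0.0
```

>>> play_rows:
  commands:
    - [0,0,0,-0.28,6.42,0.97,1]
    - [0,0,0,-0.28,6.42,0.97,1]
    - [0,0,0,-0.28,6.42,0.97,1]
    - [0,0,0,-0.28,6.42,0.97,1]
    - [0,0,0,0,0,0,1]
    - [0,0,0,0,0,0,1]

```text
time_s: 21.37
ee_pos: [0.4897, -0.1892, 0.2311]
eef_rot: [3.139, -0.446, 0.0]
force: [-0.2, -1.1, 0.9]
grip_width: 0.0008
grip_force: 0.0
```

```bash
python3 - <<'E'
from h import *
go(face(.060,0,.05),Rtool('bar'))
im,m=snap('wrist','w7')
print(proj(m,[face(.077,0,-.015),face(.078+.0004,.023,-.0155),face(.078+.0004,-.023,-.0155),face(.127,.052,-.005),face(.127,-.052,-.005)]).round(0).tolist())
E
```

```text
t 21.37 pos [ 0.4897 -0.1892  0.2311] | turn [0.11 0.41 0.02] n 0.1 | shift old [-34.6  -0.9  99.7] new mm [-35.3  -0.7  99.4] F [-0.2 -1.1  0.9] w 0.0008 0.0
[[319.0, 238.0], [294.0, 237.0], [343.0, 237.0], [260.0, 187.0], [377.0, 187.0]]
```

View pics/w7.png

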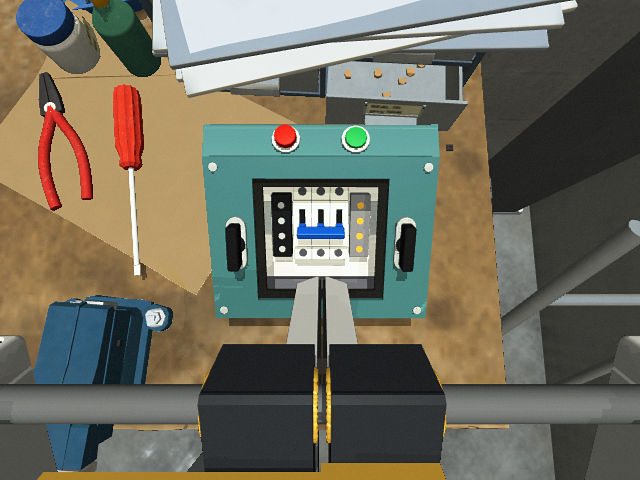

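The blue toggle is at (297–345,230), where predicted, in the tripped position. The fingertip approaches down-slope of it.

>>> play_rows:
  commands:
    - [-0.0185,0,0.01,0,0.4,0,1]
    - [-0.0185,0,0.02,0,0,0,1]
    - [0,0,0.03,0,0,0,1]
    - [0,0,0.03,0,0,0,1]
    - [0,0,0.03,0,0,0,1]
    - [0,0,0.015,0,0,0,1]
    - [0,0,0,0,0,0,1]
    - [0,0,0,0,0,0,1]

```text
time_s: 22.08
ee_pos: [0.5175, -0.1891, 0.0937]
eef_rot: [3.14, -0.454, 0.003]
force: [-0.1, 0.9, 0.2]
grip_width: 0.0002
grip_force: 0.0
```

```bash
python3 - <<'E'
from h import *
go(face(.058,0,-.021),Rtool('bar'))
E
```

```text
t 22.08 pos [ 0.5175 -0.1891  0.0937] | turn [ 0.02 -0.02  0.14] n 0.0 | shift old [-2.1 -0.7 34.8] new mm [-2.1 -0.6 34.8] F [-0.1  0.9  0.2] w 0.0002 0.0
```

>>> play_rows:
  commands:
    - [-0.002,0,0.007,0,0,0,1]
    - [0,0,0.007,0,0,0,1]
    - [0,0,0.007,0,0,0,1]
    - [0,0,0.007,0,0,0,1]
    - [0,0,0.006,0,0,0,1]
    - [0,0,0,0,0,0,1]
    - [0,0,0,0,0,0,1]

```text
time_s: 22.67
ee_pos: [0.5303, -0.1897, 0.0626]
eef_rot: [3.139, -0.456, 0.001]
force: [-0.3, -0.6, 0.4]
grip_width: 0.0003
grip_force: 0.0
```

>>> play_rows:
  commands:
    - [0.003,0,0,0,0,0,1]
    - [0.003,0,0,0,0,0,1]
    - [0.003,0,0,0,0,0,1]
    - [0.003,0,0,0,0,0,1]
    - [0.003,0,0,0,0,0,1]
    - [0.003,0,0,0,0,0,1]
    - [0.003,0,0,0,0,0,1]
    - [0,0,0,0,0,0,1]

```text
time_s: 23.33
ee_pos: [0.5494, -0.1897, 0.0725]
eef_rot: [3.139, -0.456, 0.002]
force: [-3.4, 0.3, 1.3]
grip_width: 0.0003
grip_force: 1.3
```

```bash
python3 - <<'E'
from h import *
go(face(.083,0,-.021),Rtool('bar'))
E
```

```text
t 23.33 pos [ 0.5494 -0.1897  0.0725] | turn [ 0.12 -0.16  0.09] n 0.0 | shift old [ 3.5 -1.2  1.8] new mm [ 3.5 -1.2  1.8] F [-3.4  0.3  1.3] w 0.0003 1.3
```

>>> play_rows:
  commands:
    - [0.0015,0,0,0,0,0,1]
    - [0.0015,0,0,0,0,0,1]
    - [0,0,0,0,0,0,1]
    - [0,0,0,0,0,0,1]

```text
time_s: 23.67
ee_pos: [0.5519, -0.1897, 0.0735]
eef_rot: [3.139, -0.456, 0.001]
force: [-1.8, 0.7, 0.2]
grip_width: 0.0005
grip_force: 1.2
```

>>> play_rows:
  commands:
    - [0.0015,0,0,0,0,0,1]
    - [0.001,0,0,0,0,0,1]
    - [0,0,0,0,0,0,1]
    - [0,0,0,0,0,0,1]

```text
time_s: 24.0
ee_pos: [0.5531, -0.1895, 0.0737]
eef_rot: [3.14, -0.454, 0.001]
force: [-10.8, -1.0, -1.1]
grip_width: 0.0003
grip_force: 5.3
```

>>> play_rows:
  commands:
    - [0.001,0,0,0,0,0,1]
    - [0,0,0,0,0,0,1]
    - [0,0,0,0,0,0,1]

```text
time_s: 24.25
ee_pos: [0.5534, -0.1895, 0.0737]
eef_rot: [3.14, -0.452, 0.001]
force: [-15.1, -2.4, 0.8]
grip_width: 0.0001
grip_force: 7.9
```

>>> play_rows:
  commands:
    - [-0.006,0,0,0,0,0,1]
    - [-0.006,0,0,0,0,0,1]
    - [-0.006,0,0,0,0,0,1]
    - [-0.006,0,0,0,0,0,1]
    - [0,0,-0.02,0,0,0,1]
    - [0,0,-0.03,0,0,0,1]
    - [0,0,-0.03,0,0,0,1]
    - [0,0,-0.03,0,0,0,1]
    - [0,0,-0.03,0,0,0,1]
    - [0,0,-0.03,0,0,0,1]
    - [0,0,0,0,0,0,1]
    - [0,0,0,0,0,0,1]

```text
time_s: 25.25
ee_pos: [0.4587, -0.1897, 0.2184]
eef_rot: [3.137, -0.459, 0.002]
force: [-0.1, -0.7, -0.4]
grip_width: 0.0003
grip_force: 0.0
```

```bash
python3 - <<'E'
from h import *
im,m=snap('wrist','w8'); t,_=snap('top','top1')
a=cv2.resize(im[120:330,190:450],(520,420)); b=cv2.resize(t[220:340,215:465],(500,240))
o=np.zeros((420,520,3),np.uint8); o[:]=a; b=cv2.copyMakeBorder(b,0,0,0,20,cv2.BORDER_CONSTANT)
o=cv2.resize(np.vstack([o[:340],b]),None,fx=1,fy=1); cv2.imwrite('pics/fin.png',o)
print(proj(m,[face(.078+.0196,.023,-.0155),face(.078+.0196,-.023,-.0155),face(.078,0,-.0155)]).round(0).tolist())
k=(im[...,0].astype(int)-im[...,2]>90)&(im[...,0]>150); k[:170]=0;k[290:]=0;k[:,:270]=0;k[:,370:]=0
ys,xs=np.nonzero(k); print(len(ys),ys.min(),ys.max(),xs.min(),xs.max())
E
```

```text
[[293.0, 183.0], [343.0, 183.0], [318.0, 204.0]]
341 181 187 295 343
```

View pics/fin.png

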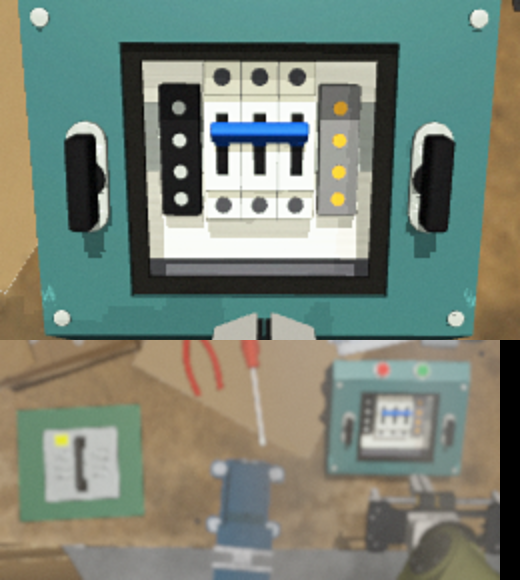

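The blue toggle sits at rows 181–187 where 183 was predicted for fully up, and the push met its stop. Both buttons are aside and the cover is centred on the mat with nothing disturbed.

```bash
python3 -c "
from station import ctrl
print(ctrl.hand_in())"
```

```text
the job is handed in; nothing more can be done
None
```

I handed the job in at about 25 s: both turn buttons are aside, the cover lies handle up within about 3 mm of the mat's middle, the breaker toggle is pushed up to its stop, and the box is open.

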